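# Load the hand press and hover it over the blank

### The arm

A 6-joint arm with a two-finger parallel gripper is mounted at the origin on the work surface. World frame = base frame: x ahead of the robot, y to its left, z up, the work surface at z = 0. Lengths are in mm, angles in rad, forces in N, time in s.
With the tool pointing down it reaches from about 300 to 775 mm from the base axis. Payload 14.6 kg.
Tool frame: the origin (TCP) lies between the finger pads; the fingertips stand 25 mm ahead of it and the grasp point (between the pads) lies 6 mm ahead of it; z points along the fingers, x is the direction in which the jaws open and shut, and the axes are right-handed (so a half turn about z gives the same grasp; the last joint's range is limited). The gripper opens to 94 mm and grips with 3 to 60 N. Pads are 16 mm wide; open, the fingers measure 119 mm over their backs; the gripper's body (75 mm by 177 mm) begins 78 mm behind the grasp point.
Start: joints at [-1.243, 0.3, 1.521, -0, 1.321, -0.067], TCP at [211.535, -507.683, 230.446] pointing down, gripper open.
Joint ranges: [-3.03, 3.03], [-0.79, 2.21], [0.23, 2.52], [-1.04, 4.18], [0, 3.07], [-2.55, 2.55]. Speed limits (rad/s): [2.22, 2.22, 2.57, 3.14, 3.14, 3.14].

### API

Orientations are given as [roll, pitch, yaw] about the fixed x, y, z axes, in that order (R = Rz(yaw) Ry(pitch) Rx(roll)).
In Python, from cell import manip gives the robot as it stands.
- The arm moves only by the tool apply_moves, never from a script. Its argument "series" is a list of rows, each a list of 3 entries, a list of its own where there are three numbers: the shift along the world's x, y, z in cm, then the turn, a rotation vector about the world's x, y, z in rad, then the opening in per cent of the stroke, from 0 (shut) to 100 (fully open). A call has exactly 10 rows; each row is the pose to reach, as a shift and turn from the pose commanded when the call began; what a row does not reach only later rows make up. A row lasts 1/8 s, in which the tool goes at most 62.5 mm and 10.7 degrees, less where a joint would pass 70% of its speed; a pose out of reach is approached as far as the arm can. A call with a gripper value outside its range is refused whole. The fingers move at their own pace and stop on an object; "grip_force" is the grip in N (left out, the last holds). Time passes only in rows, so rows that repeat a pose let the fingers close, or fill a call up. It gives the time, the measured TCP pose, the force and the opening at its end, in the units of the state.
- manip.read_state(): the state, without advancing time (a new reading comes with each control period).
- manip.camera(name): name is "side" or "top"; returns (picture, depth): 400x640x3 uint8, red, green, blue; 400x640 float32, mm along the optical axis (not along the pixel's ray), 0 where there is no reading.
- manip.camera_info(name): a dict with "intrinsics" (3x3 intrinsics, pixels), "dist" ([k1, k2, p1, p2, k3] as OpenCV has them; the pictures are not rectified), "extrinsics" (4x4, takes a point from world to camera coordinates). Camera axes: x right, y down, z forward; pixel columns grow to the right and rows downward; lengths in mm; the calibration is good to about 2 mm. A picture is of the moment at which its call begins. camera_info takes no time and is no camera call.
- manip.sign_off(): hands the job in, once; it reports no verdict.
The state is a dict: "clock": time; "joints": joint angles; "qd": joint speeds; "effort": joint torques, N m; "eef_pos": TCP position; "eef_rot": TCP orientation; "wrist_force": force on the tool from outside, world axes, zero at the start; "moment": the same for the moment, N m; "finger_gap": finger opening in mm.
Only numpy, scipy, OpenCV 4.12 (cv2) and the standard library are available. Lean on these libraries where they do the work, as an engineer would, in place of code of your own. Each camera call takes 0.05 s, during which the arm holds its last target.

### The job

In the print workshop, slide the dark metal core fully home into the open-topped aluminium press shoe. Then grip the loaded shoe, carry it over the stack of steel tubes without touching the tubes, and stop with its sole hovering about a centimetre above the oblong white blank (not the round one): level, centred on the blank and squared up with it, so the registration can be checked, and never touching the blank or its jig. Finish there, still holding the shoe in the air; leave the tape roll and the jar where they are.

Things in the scene. Friction and masses are not known exactly. Their poses are not given: they have to be found in the camera images.
- shoe: Press shoe: loose aluminium box, 66 (x) x 46 (y) x 60 mm high, about 0.2 kg, standing on its closed flat sole. Pocket open upward: 54.5 (x) x 34.5 (y) mm, 52 mm deep (floor 8 mm above the sole), 3 mm chamfer at the mouth. Origin: centre of the sole; z up; half a turn about z leaves it the same. Can be gripped across its 46 mm near the rim, loaded too.
- core: Core: loose dark anodised block 52 (x) x 32 (y) x 52 mm high with a grip tongue 30 (x) x 16 (y) x 30 mm high centred on top (82 mm over all), about 0.3 kg, standing tongue up. Origin: centre of the underside; z up; half a turn about z leaves it the same. Fits the shoe's pocket with 1.25 mm to spare each side; fully home it rests on the pocket floor, block top flush with the rim.
- oblong_jig: Fixed black jig plate 110 (x) x 90 (y) x 10 mm with a white oblong blank 66 (x) x 46 (y) x 8 mm fixed on its middle (blank top 18 mm above the table) and four steel studs 3 mm high at its corners. Origin: centre of the plate's underside on the table; x along the long side of plate and blank. Half a turn about z leaves it the same.
- blank_top (a point): Centre of the oblong blank's top face, 18 mm above the table; axes as the oblong jig's.
- round_jig: Fixed jig plate of the same size and colour, but with a round white blank, 54 mm diameter, 8 mm thick: not the one wanted. Origin: centre of the plate's underside.
- tubes: Fixed stack of three dark steel tubes (35 mm diameter, 360 mm long, lying along x) in wooden cradles, between the shoe's side of the table and the jigs: 360 (x) x 84 (y) mm, top of the upper tube 106 mm above the table. Origin: centre of its footprint on the table.
- tape: Bystander: roll of paper tape lying flat, 84 mm outside and 52 mm inside diameter, 25 mm high; loose. Origin: centre of its underside.
- jar: Bystander: clear plastic jar with white cap, 56 mm diameter, 85 mm high; loose. Origin: centre of its underside.
There are look-alikes about, which are no part of the job. What is shaped like the core but green is not meant.

How it is judged (in metres and radians):
On the way, in this order (a step that is already met when the one before it is completed fails the run):
1. the core is fully home in the shoe, which still stands on the table (z of core in the frame of shoe below 0.0105 m and horizontal distance between core and shoe below 0.005 m and angle between the z axis of core and the z axis of shoe, either way round below 0.06 rad and height (world z) of shoe below 0.01 m and angle between shoe's own z axis and vertical below 0.1 rad), for 0.2 s.
2. the loaded shoe, held, passes above the tubes (z of core in the frame of shoe below 0.0105 m and horizontal distance between core and shoe below 0.005 m and angle between the z axis of core and the z axis of shoe, either way round below 0.06 rad and height (world z) of shoe above 0.106 m and y of shoe in the frame of tubes between -0.06 and 0.06 m and x of shoe in the frame of tubes between -0.2 and 0.2 m and contact force between shoe and the fingers above 1 N), for 0.05 s.
At the end, for the whole second after the job is handed in: The core is fully home in the shoe (within 2.5 mm of the pocket floor), the shoe is held still by the fingers with its sole 3 to 20 mm above the oblong blank's top, touching neither blank nor jig, centred within 7 mm, squared up within 0.12 rad (either way round) and level within 0.07 rad (z of core in the frame of shoe below 0.0105 m and horizontal distance between core and shoe below 0.005 m and angle between the z axis of core and the z axis of shoe, either way round below 0.06 rad and z of shoe in the frame of blank_top between 0.003 and 0.02 m and horizontal distance between shoe and blank_top below 0.007 m and angle between the x axis of shoe and the x axis of blank_top, either way round below 0.12 rad and angle between shoe's own z axis and vertical below 0.07 rad and contact force between shoe and the fingers above 1 N and contact force between shoe and oblong_jig below 0.05 N and linear speed of shoe below 0.02 m/s); the arm keeps its last pose, push and grip.
It fails at once if the tubes are touched (contact force between tubes and anything else above 1 N).
It fails at once if the oblong blank or its jig is touched (contact force between oblong_jig and anything else above 1 N).
It fails at once if the tape roll is disturbed (distance of tape from where it was at the start of the episode above 0.02 m).
It fails at once if the jar is disturbed (distance of jar from where it was at the start of the episode above 0.02 m).
It also fails if it takes over 61 s, if anything falls off the work surface, if the arm or the gripper's body presses on something with over 40 N, if the wrist force passes 120 N, or if a joint passes its speed limit or range.

## Working session

There is one attempt and no reset: what is moved stays moved. The work goes in short steps, Python scripts to look and compute and a tool call to move; the robot and the scene stay as the last step left them, time stands still between calls to the robot, and variables do not carry over. Pictures are saved under pics/ and viewed, and the job is handed in when it is done.

Besides the shell and the picture viewer there is one more tool, called after "Call:" as name(argument=value, ...), one argument or row to a line, values as JSON. apply_moves: Moves the arm, as the interface text tells. Its arguments: {"type":"object","properties":{"series":{"type":"array","items":{"type":"array"}},"grip_force":{"type":"number"}},"required":["series"]}

```bash
ls; mkdir -p pics; python3 - <<'E'
from cell import manip
import cv2,numpy as np
print(manip.read_state())
for n in("side","top"):
    p,d=manip.camera(n); cv2.imwrite(f"pics/{n}0.png",p[:,:,::-1]); np.savez(f"pics/{n}0.npz",p=p,d=d)
    print(n,manip.camera_info(n))
E
```

```text
pics
{'clock': 0.0, 'joints': array([-1.24259333e+00,  3.00492312e-01,  1.52154457e+00, -3.13367399e-05,
        1.32073873e+00, -6.66106937e-02]), 'qd': array([-0.00087798,  0.00096899, -0.00042851,  0.00051975,  0.00150747,
       -0.00081992]), 'effort': array([-5.79673051e-04, -5.31805480e+01, -3.52734554e+01,  7.07484456e-02,
        2.43933289e-02, -8.38829601e-05]), 'eef_pos': array([ 211.46070705, -507.47596282,  229.89013343]), 'eef_rot': array([-3.14154420e+00,  1.18235330e-03, -1.17597484e+00]), 'wrist_force': array([-0.33859981,  0.8121674 ,  0.00519748]), 'moment': array([ 0.02753231, -0.02051477,  0.02010741]), 'finger_gap': 93.81408576906917}
side {'intrinsics': array([[362.19878508,   0.        , 320.69301978],
       [  0.        , 362.19878508, 200.03390667],
       [  0.        ,   0.        ,   1.        ]]), 'dist': array([-0.06491316,  0.        ,  0.        ,  0.        ,  0.        ]), 'extrinsics': array([[-9.37812879e-01, -3.47140490e-01,  6.96000624e-04,
         5.56419794e+02],
       [-2.39015454e-01,  6.44252483e-01, -7.26505575e-01,
         1.94118561e+02],
       [ 2.51751101e-01, -6.81492640e-01, -6.87160218e-01,
         8.31686076e+02],
       [ 0.00000000e+00,  0.00000000e+00,  0.00000000e+00,
         1.00000000e+00]])}
top {'intrinsics': array([[519.26902436,   0.        , 329.10015833],
       [  0.        , 519.26902436, 198.32899224],
       [  0.        ,   0.        ,   1.        ]]), 'dist': array([0.03660344, 0.        , 0.        , 0.        , 0.        ]), 'extrinsics': array([[ 2.45213086e-02, -9.99698787e-01,  1.02008712e-03,
        -1.81342854e+01],
       [-9.90644271e-01, -2.44362153e-02, -1.34263918e-01,
         6.11984512e+02],
       [ 1.34248403e-01,  2.28178350e-03, -9.90945084e-01,
         1.15243684e+03],
       [ 0.00000000e+00,  0.00000000e+00,  0.00000000e+00,
         1.00000000e+00]])}
```

View pics/top0.png

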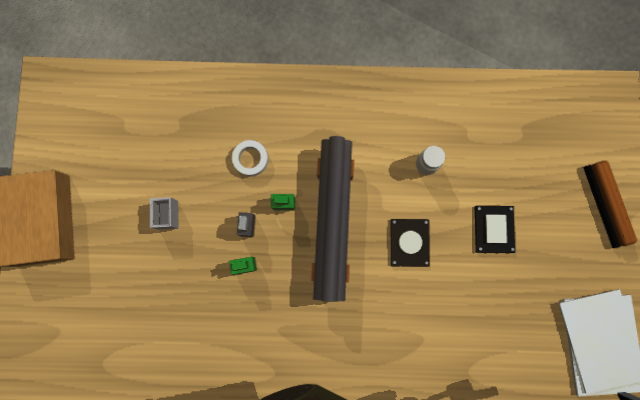

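View pics/side0.png

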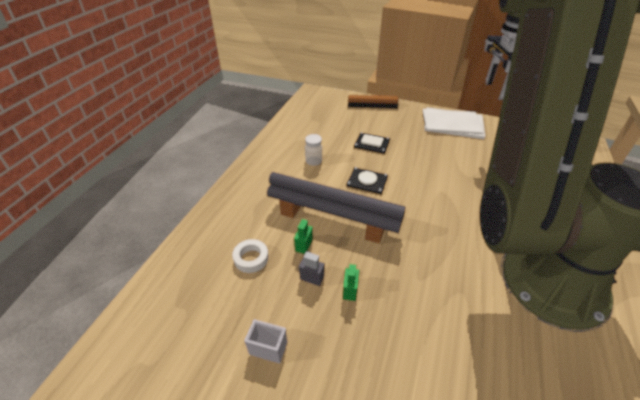

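The top view shows the shoe at about (164,213), the dark core at (246,224), green look-alikes at (283,201) and (243,265), the tubes at x≈333, and the oblong jig at (496,229). The round jig is at (410,242), the tape at (250,158) and the jar at (432,158). In the side view the core is at (312,268) and the shoe at (266,340). Next I'll measure them.

```bash
cat > h.py <<'E'
import numpy as np,cv2
from cell import manip
def cloud(n,d):
    i=manip.camera_info(n);h,w=d.shape
    u,v=np.meshgrid(np.arange(w),np.arange(h))
    q=cv2.undistortPoints(np.stack([u,v],-1).reshape(-1,1,2).astype(np.float64),i['intrinsics'],i['dist']).reshape(h,w,2)
    P=np.concatenate([q*d[...,None],d[...,None]],-1)
    E=i['extrinsics'];return (P-E[:3,3])@E[:3,:3]   # world
def ray(n,px,z):
    i=manip.camera_info(n);E=i['extrinsics']
    q=cv2.undistortPoints(np.array(px,float).reshape(-1,1,2),i['intrinsics'],i['dist']).reshape(-1,2)
    r=np.c_[q,np.ones(len(q))]@E[:3,:3];c=-E[:3,:3].T@E[:3,3]
    return c+r*((z-c[2])/r[:,2])[:,None]
def proj(n,X):
    i=manip.camera_info(n);E=i['extrinsics']
    return cv2.projectPoints(np.array(X,float).reshape(-1,1,3),cv2.Rodrigues(E[:3,:3])[0],E[:3,3],i['intrinsics'],i['dist'])[0].reshape(-1,2)
def rect(P):
    r=cv2.minAreaRect(P[:,:2].astype(np.float32));return np.round(np.array(r[0]),1),np.round(r[1],1),round(r[2],1)
E
python3 - <<'E'
from h import *
for n in("top","side"):
    f=np.load(f"pics/{n}0.npz");W=cloud(n,f['d']);p=f['p'].astype(int)
    print(n,"table z",np.median(W[...,2][(abs(W[...,2])<15)&(f['d']>0)]))
    if n=="top":
        B={'shoe':(145,190,185,235),'core':(232,208,262,242),'tubes':(305,125,362,310),'round':(385,212,436,272),'obl':(470,200,520,258),'tape':(226,134,274,182),'jar':(405,140,452,180),'g1':(268,188,298,214),'g2':(226,254,258,276)}
    else:
        B={'shoe':(240,315,295,365),'core':(296,246,328,288),'g1':(290,218,314,254),'g2':(340,260,362,302),'tubes':(262,170,410,232)}
    for k,(a,b,c,e) in B.items():
        w=W[b:e,a:c].reshape(-1,3);m=w[:,2]>5
        z=w[m][:,2];print(n,k,'n',m.sum(),'zmax',np.percentile(z,[50,90,98]).round(1),rect(w[m]))
        zt=np.percentile(z,98); t=w[w[:,2]>zt-5]; print('    top',len(t),t.mean(0).round(1),rect(t))
    if n=="top":
        a,b,c,e=B['obl'];w=W[b:e,a:c];g=(p[b:e,a:c].sum(-1)>420)&(p[b:e,a:c].max(-1)-p[b:e,a:c].min(-1)<50)&(w[...,2]>13)
        print('white',g.sum(),rect(w[g]),w[g].mean(0))
im=np.load("pics/top0.npz")['p'][:,:,::-1]
cv2.imwrite("pics/c1.png",cv2.resize(im[180:280,140:300],None,fx=5,fy=5,interpolation=cv2.INTER_CUBIC))
cv2.imwrite("pics/c2.png",cv2.resize(im[190:270,460:530],None,fx=7,fy=7,interpolation=cv2.INTER_CUBIC))
im=np.load("pics/side0.npz")['p'][:,:,::-1]
cv2.imwrite("pics/c3.png",cv2.resize(im[210:370,230:380],None,fx=3.7,fy=3.7,interpolation=cv2.INTER_CUBIC))
E
```

```text
top table z 0.8610824043215584
top shoe n 902 zmax [36.  61.9 64.4] (array([547.1, 210.2]), array([457.4, 116.9]), 80.6)
    top 187 [562.2 351.9 136.4] (array([532.1, 195.3]), array([426.4,  75.2]), 78.3)
top core n 460 zmax [53.2 83.8 87.8] (array([527.6, 106.3]), array([255.8,  88.1]), 75.0)
    top 66 [537.8 166.4 205.6] (array([509.2,  92.3]), array([225.1,  30.4]), 67.4)
top tubes n 5573 zmax [ 77.3 106.  109. ] (array([578.2, -12.6]), array([435.6, 133.7]), 1.1)
    top 1134 [555.8 -12.4 155.5] (array([564., -13.]), array([ 26.4, 359.2]), 88.4)
top round n 1864 zmax [11.3 19.1 22. ] (array([ 519.8, -129.6]), array([247. , 138.4]), 89.8)
    top 319 [ 514.8 -185.9   64.8] (array([ 510.6, -113.6]), array([ 98.8, 224.7]), 4.8)
top obl n 1846 zmax [11.8 19.6 22.6] (array([ 541. , -224.8]), array([132.7, 453.7]), 5.8)
    top 350 [ 549.7 -374.    71.5] (array([ 521.5, -209. ]), array([ 80.6, 421.9]), 8.1)
top tape n 818 zmax [24.8 28.4 31.1] (array([599.4, 135.8]), array([388.2, 128.3]), 25.6)
    top 275 [700.8 180.6  62.7] (array([608.7,  90. ]), array([357.8,  83.4]), 44.6)
top 
[... 833 characters left out ...]
9)
side core n 752 zmax [48.4 83.1 85.3] (array([485.6, 372.5]), array([ 69.3, 579.8]), 19.9)
    top 99 [536.2 212.5 121.9] (array([462.3, 407.1]), array([ 30.5, 499.4]), 20.9)
side g1 n 501 zmax [51.7 82.5 84.7] (array([500.3, 360.8]), array([ 53.6, 614.5]), 22.3)
    top 83 [580.4 146.4 120.6] (array([476.9, 357.1]), array([ 27., 603.]), 25.6)
side g2 n 510 zmax [53.3 83.6 84.8] (array([462.9, 167. ]), array([ 40.6, 100.2]), 17.5)
    top 95 [454.2 188.7  83.6] (array([455. , 186.6]), array([14.9, 32.4]), 16.4)
side tubes n 4991 zmax [ 73.5 104.4 106.7] (array([468.6, 207.2]), array([355.5, 872.8]), 23.2)
    top 908 [545.8  15.  128.6] (array([420.4, 226.9]), array([311.3, 764.3]), 30.7)
```

View pics/c1.png

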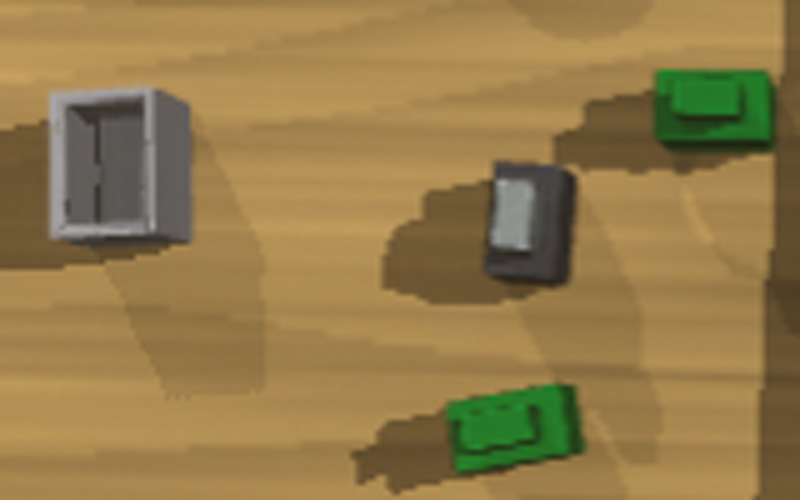

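View pics/c3.png

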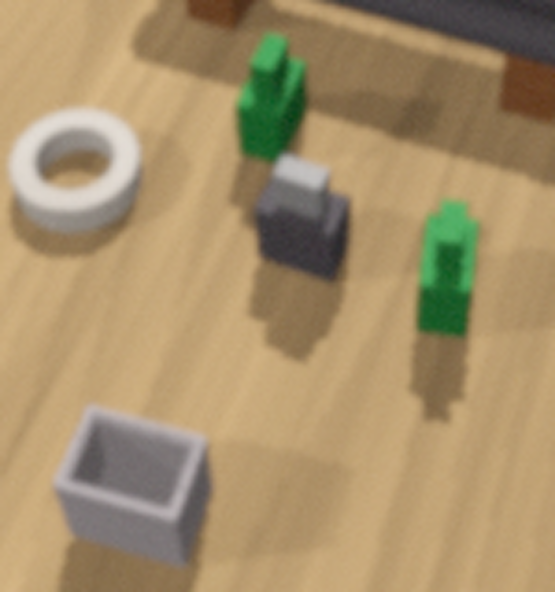

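View pics/c2.png

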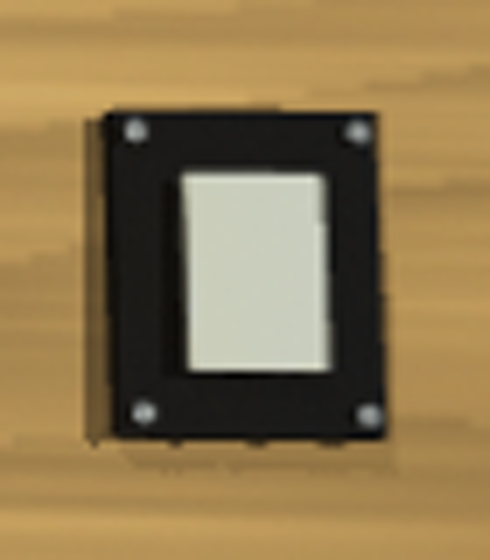

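```bash
cat > meas.py <<'E'
from h import *
def run(n,fn,B):
    f=np.load(fn);W=cloud(n,f['d']);p=f['p'].astype(int)
    for k,(a,b,c,e,z0,z1) in B.items():
        w=W[b:e,a:c];m=(w[...,2]>z0)&(w[...,2]<z1)&(f['d'][b:e,a:c]>0)
        if k.startswith('white'): m&=(p[b:e,a:c].sum(-1)>400)
        lab,L,st,_=cv2.connectedComponentsWithStats(m.astype(np.uint8));j=1+np.argmax(st[1:,4]);m=L==j
        w=w[m];print(n,k,len(w),'z50',np.median(w[:,2]).round(1),'mean',w.mean(0).round(1),rect(w))
if __name__=="__main__":
    run("top","pics/top0.npz",{'shoe rim':(145,190,185,235,52,70),'core tongue':(232,208,262,242,74,92),'core blk':(232,208,262,242,45,92),'tubes':(305,125,362,310,90,120),'white obl':(470,200,520,258,12,30),'oblplate':(470,200,520,258,6,30),'white round':(385,212,436,272,12,30),'tape':(226,134,274,182,18,35),'jar':(405,140,452,180,75,100),'g1':(268,188,298,214,74,92),'g2':(226,254,258,276,74,92)})
    run("side","pics/side0.npz",{'shoe rim':(240,315,295,365,52,70),'core tongue':(296,246,328,288,74,92),'core':(296,246,328,288,44,92),'tubes':(262,170,410,232,90,120)})
E
python3 meas.py
```

```text
top shoe rim 301 z50 60.0 mean [569.6 375.7  59.7] (array([569.2, 374.8]), array([66. , 47.8]), 4.0)
top core tongue 122 z50 82.7 mean [547.9 186.6  82.6] (array([548.5, 187.1]), array([18.4, 29.8]), 87.9)
top core blk 355 z50 54.7 mean [546.8 184.8  63.6] (array([547.9, 187.1]), array([35. , 52.3]), 86.5)
top tubes 2584 z50 103.2 mean [560.2 -12.9 102.5] (array([563.8, -13. ]), array([ 34.7, 359.7]), 88.6)
top white obl 533 z50 18.5 mean [ 554.3 -391.4   18.4] (array([ 554.7, -391.1]), array([63.4, 45.8]), 1.6)
top oblplate 1775 z50 11.9 mean [ 553.4 -389.8   13. ] (array([ 554.2, -391.2]), array([107.9,  92. ]), 1.7)
top white round 404 z50 18.3 mean [ 518.4 -193.5   18.3] (array([ 518.2, -193.8]), array([51.1, 49.7]), 1.0)
top tape 643 z50 25.6 mean [706.8 187.   25.6] (array([707.1, 187. ]), array([83.5, 84. ]), 52.2)
top jar 393 z50 85.3 mean [ 706.  -233.8   85. ] (array([ 706.4, -234.1]), array([48.7, 47.7]), 22.3)
top g1 99 z50 82.5 mean [602.2 102.6  82.2] (array([602.2, 102.6]), array([15.6, 28.9]), 0.3)
top g2 104 z50 82.5 mean [455.  190.2  82.5] (array([455.1, 190.5]), array([15.7, 29.8]), 11.5)
side shoe rim 467 z50 59.9 mean [567.9 373.3  59. ] (array([568. , 372.5]), array([67.6, 49. ]), 4.2)
side core tongue 122 z50 83.4 mean [547.  186.7  82.2] (array([547.7, 184.7]), array([29.8, 18.7]), 1.8)
side core 401 z50 55.6 mean [545.4 190.1  63.6] (array([548.1, 185.4]), array([33.6, 52.2]), 89.0)
side tubes 1555 z50 102.5 mean [554.4  -5.6 101. ] (array([563. ,  -9.7]), array([ 32.1, 361. ]), 88.3)
```

```bash
cat > fit.py <<'E'
from h import *
from scipy.optimize import minimize
def box(lx,ly,z0,z1): return np.array([[a*lx/2,b*ly/2,c] for a in(-1,1) for b in(-1,1) for c in(z0,z1)])
MOD={'shoe':[box(66,46,0,60)],'core':[box(52,32,0,52),box(30,16,52,82)],'blank':[box(66,46,10,18)],'plate':[box(110,90,0,10)]}
S=8
def sil(n,x,boxes,a,b,c,e,zcut,dz=0):
    cs,sn=np.cos(x[2]),np.sin(x[2]);R=np.array([[cs,-sn,0],[sn,cs,0],[0,0,1]])
    M=np.zeros(((e-b)*S,(c-a)*S),np.uint8)
    for B in boxes:
        B=B.copy();B[:,2]=np.maximum(B[:,2],zcut)+dz
        p=proj(n,B@R.T+[x[0],x[1],0]);q=((p-[a,b]+.5)*S-.5)
        cv2.fillConvexPoly(M,cv2.convexHull(np.round(q*16).astype(np.int32)),255,shift=4)
    return cv2.resize(M,(c-a,e-b),interpolation=cv2.INTER_AREA)/255.
def fit(n,mask,boxes,roi,x0,zcut=0,dz=0):
    a,b,c,e=roi;m=mask[b:e,a:c].astype(float)
    f=lambda x:((sil(n,[x[0],x[1],x[2]/50],boxes,a,b,c,e,zcut,dz)-m)**2).sum()
    best=None
    for y in(-.08,0,.08):
        s=[x0[0],x0[1],(x0[2]+y)*50]
        r=minimize(f,s,method='Nelder-Mead',options=dict(initial_simplex=[s,[s[0]+4,s[1],s[2]],[s[0],s[1]+4,s[2]],[s[0],s[1],s[2]+4]],xatol=.05,fatol=.05))
        if best is None or r.fun<best.fun:best=r
    x=best.x;return np.round([x[0],x[1],x[2]/50*57.3],2),round(best.fun,1),m.sum()
def hmask(n,f,z): 
    W=cloud(n,f['d']);return (W[...,2]>z)&(f['d']>0)&(W[...,2]<200)
E
python3 - <<'E'
from fit import *
for n,R in(("top",{'shoe':(140,185,200,245),'core':(225,205,267,247)}),("side",{'shoe':(235,310,300,370),'core':(294,244,330,292)})):
    f=np.load(f"pics/{n}0.npz")
    for k,x0 in(('shoe',(569,374,.03)),('core',(548,187,-.03))):
        for zc in (6,12,25): print(n,k,zc,*fit(n,hmask(n,f,zc),MOD[k],R[k],x0,zc))
f=np.load("pics/top0.npz");p=f['p'].astype(int)
m=(p.min(-1)>140)
print('blank',*fit("top",m,MOD['blank'],(480,210,512,248),(554.5,-391,.03)))
m=(p.max(-1)<75)|(p.min(-1)>140)
print('plate',*fit("top",m,[box(110,90,8,10)],(470,200,522,258),(554.5,-391,.03)))
f=np.load("pics/side0.npz");p=f['p'].astype(int)
print('blank side',*fit("side",p.min(-1)>140,MOD['blank'],(356,132,388,152),(554.5,-391,.03)))
E
```

```text
top shoe 6 [569.25 375.72   3.97] 88.5 885.0
top shoe 12 [569.35 376.02   4.46] 181.4 647.0
top shoe 25 [569.25 375.89   4.45] 248.1 526.0
top core 6 [548.26 187.38  -3.05] 37.2 448.0
top core 12 [548.15 187.33  -2.64] 11.7 410.0
top core 25 [548.4  187.28  -2.55] 13.4 389.0
side shoe 6 [568.25 372.05   4.9 ] 35.8 1334.0
side shoe 12 [568.48 371.83   4.69] 204.0 1106.0
side shoe 25 [568.36 371.67   4.54] 277.9 906.0Traceback (most recent call last):
  File "<stdin>", line 5, in <module>
  File "fit.py", line 20, in fit
    r=minimize(f,s,method='Nelder-Mead',options=dict(initial_simplex=[s,[s[0]+4,s[1],s[2]],[s[0],s[1]+4,s[2]],[s[0],s[1],s[2]+4]],xatol=.05,fatol=.05))
    res = _minimize_neldermead(fun, x0, args, callback, bounds=bounds,
                               **options)
    fxc = func(xc)
    fx = function(np.copy(x), *(wrapper_args + args))
  File "fit.py", line 16, in <lambda>
    f=lambda x:((sil(n,[x[0],x[1],x[2]/50],boxes,a,b,c,e,zcut,dz)-m)**2).sum()
                 ~~~^^^^^^^^^^^^^^^^^^^^^^^^^^^^^^^^^^^^^^^^^^^^^
  File "fit.py", line 11, in sil
    p=proj(n,B@R.T+[x[0],x[1],0]);q=((p-[a,b]+.5)*S-.5)
  File "h.py", line 15, in proj
    i=manip.camera_info(n);E=i['extrinsics']
ValueError: time passes only in moves, steps and waits
```

```bash
python3 - <<'E'
from cell import manip
import pickle
pickle.dump({n:manip.camera_info(n) for n in("top","side")},open("ci.pkl","wb"))
print(manip.read_state()['clock'])
E
sed -i 's/manip.camera_info(n)/CI[n]/; s/^from cell import manip/import pickle\nCI=pickle.load(open("\.\/ci.pkl","rb"))/' h.py
python3 - <<'E'
from fit import *
for n,R in(("side",{'core':(294,244,330,292)}),):
    f=np.load(f"pics/{n}0.npz")
    for k,x0 in(('core',(548,187,-.03)),):
        for zc in (6,12,25): print(n,k,zc,*fit(n,hmask(n,f,zc),MOD[k],R[k],x0,zc))
f=np.load("pics/top0.npz");p=f['p'].astype(int)
m=(p.min(-1)>140)
print('blank',*fit("top",m,MOD['blank'],(480,210,512,248),(554.5,-391,.03)))
m=(p.max(-1)<75)|(p.min(-1)>140)
print('plate',*fit("top",m,[box(110,90,8,10)],(470,200,522,258),(554.5,-391,.03)))
f=np.load("pics/side0.npz");p=f['p'].astype(int)
print('blank side',*fit("side",p.min(-1)>140,MOD['blank'],(356,132,388,152),(554.5,-391,.03)))
E
```

```text
0.1
side core 6 [548.12 183.61  -2.09] 136.4 776.0
side core 12 [ 5.4797e+02  1.8366e+02 -4.5000e-01] 109.5 709.0
side core 25 [548.14 183.77  -1.83] 59.0 577.0
blank [ 554.61 -392.78    1.53] 51.3 536.0
plate [ 554.19 -390.14    0.89] 90.8 1772.0
blank side [ 554.79 -400.68    0.66] 11.3 175.0
```

The two cameras agree on the core and the shoe apart from a constant y bias of about 3.7 mm.

| Object | x (mm) | y (mm) | Yaw |
|---|---|---|---|
| Core | 548 | 185.5 ± 2 | −2.5° |
| Shoe relative to core | +20.8 | +188.4 | +4.5° |
| Blank (top view) | 554.5 | −391 | +1.3° |

First I'll move above the core.

Call:
apply_moves(
  series=[
    [[1, 2, 0], [0, 0, -0.04], 100],
    [[2.9, 6, 0], [0, 0, -0.09], 100],
    [[5.3, 11, 0], [0, 0, -0.13], 100],
    [[8, 16.5, 0], [0, 0, -0.18], 100],
    [[10.7, 22, 0], [0, 0, -0.22], 100],
    [[13.4, 27.5, 0], [0, 0, -0.26], 100],
    [[16, 33, 0], [0, 0, -0.31], 100],
    [[18.7, 38.5, 0], [0, 0, -0.35], 100],
    [[21.4, 44, 0], [0, 0, -0.4], 100],
    [[24, 49.5, 0], [0, 0, -0.438], 100],
  ],
  grip_force=25,
)

```text
clock: 1.35
eef_pos: [452.0, -10.6, 230.4]
eef_rot: [-3.141, -0.0, -1.615]
wrist_force: [0.7, -0.9, 0.4]
finger_gap: 93.7
```

Call:
apply_moves(
  series=[
    [[2.4, 5, 0], [0, 0, 0], 100],
    [[4.9, 10, 0], [0, 0, 0], 100],
    [[7.3, 15, 0], [0, 0, 0], 100],
    [[9, 18.5, 0], [0, 0, 0], 100],
    [[9.65, 19.8, 0], [0, 0, 0], 100],
    [[9.65, 19.8, -2], [0, 0, 0], 100],
    [[9.65, 19.8, -5], [0, 0, 0], 100],
    [[9.65, 19.8, -7], [0, 0, 0], 100],
    [[9.65, 19.8, -8], [0, 0, 0], 100],
    [[9.65, 19.8, -8], [0, 0, 0], 100],
  ],
)

```text
clock: 2.6
eef_pos: [547.9, 184.9, 150.3]
eef_rot: [3.141, -0.0, -1.614]
wrist_force: [-0.7, -0.1, 0.1]
finger_gap: 94.3
```

```bash
python3 - <<'E'
from cell import manip
import cv2,numpy as np
for n in("side","top"):
    p,d=manip.camera(n); np.savez(f"pics/{n}1.npz",p=p,d=d)
    if n=="side": c=p[170:370,230:430]
    else: c=p[150:290,180:320]
    cv2.imwrite(f"pics/{n}1.png",cv2.resize(c[:,:,::-1],(600,600),interpolation=cv2.INTER_CUBIC))
print(manip.read_state()['eef_pos'])
E
```

```text
[548.35984029 185.18257772 151.35019136]
```

View pics/side1.png

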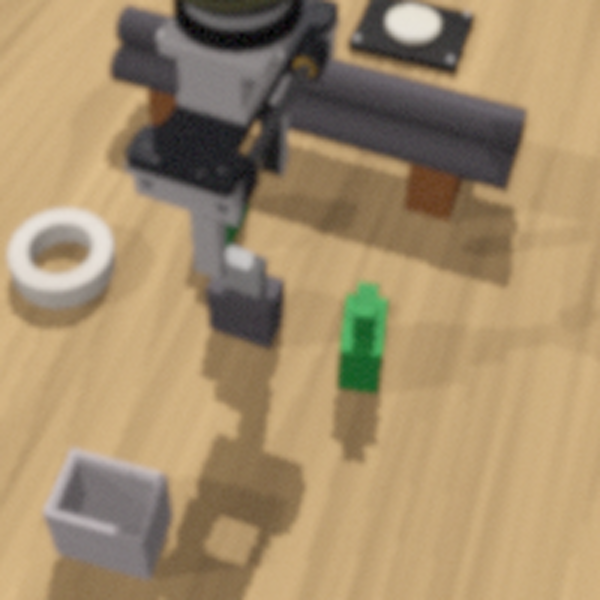

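The core's tongue sits just below the open jaws, with the near finger at crop pixel (208,260). I'll descend and close.

Call:
apply_moves(
  series=[
    [[0, 0, -2], [0, 0, 0], 100],
    [[0, 0, -4], [0, 0, 0], 100],
    [[0, 0, -6], [0, 0, 0], 100],
    [[0, 0, -6.9], [0, 0, 0], 100],
    [[0, 0, -6.9], [0, 0, 0], 60],
    [[0, 0, -6.9], [0, 0, 0], 30],
    [[0, 0, -6.9], [0, 0, 0], 12],
    [[0, 0, -6.9], [0, 0, 0], 10],
    [[0, 0, -6.9], [0, 0, 0], 10],
    [[0, 0, -6.9], [0, 0, 0], 10],
  ],
)

```text
clock: 3.95
eef_pos: [548.1, 185.3, 81.5]
eef_rot: [-3.142, 0.0, -1.614]
wrist_force: [0.4, -0.1, -0.0]
finger_gap: 37.6
```

Still closing. I'll hold until the fingers reach the tongue.

Call:
apply_moves(
  series=[
    [[0, 0, 0], [0, 0, 0], 5],
    [[0, 0, 0], [0, 0, 0], 5],
    [[0, 0, 0], [0, 0, 0], 5],
    [[0, 0, 0], [0, 0, 0], 5],
    [[0, 0, 0], [0, 0, 0], 5],
    [[0, 0, 0], [0, 0, 0], 5],
    [[0, 0, 0], [0, 0, 0], 5],
    [[0, 0, 0], [0, 0, 0], 5],
    [[0, 0, 0], [0, 0, 0], 5],
    [[0, 0, 0], [0, 0, 0], 5],
  ],
)

```text
clock: 5.2
eef_pos: [548.0, 185.3, 81.4]
eef_rot: [3.142, -0.0, -1.614]
wrist_force: [0.2, 1.4, -1.5]
finger_gap: 15.9
```

The fingers have the tongue, with a gap of 15.9 mm. Next I'll lift and carry it to above the shoe.

Call:
apply_moves(
  series=[
    [[0, 0, 2], [0, 0, 0], 5],
    [[0, 0, 5], [0, 0, 0], 5],
    [[0, 0, 8], [0, 0, 0], 5],
    [[0.4, 3, 8.5], [0, 0, 0.02], 5],
    [[0.9, 7.5, 8.5], [0, 0, 0.05], 5],
    [[1.4, 12, 8.5], [0, 0, 0.08], 5],
    [[1.8, 16, 8.5], [0, 0, 0.11], 5],
    [[2.08, 18.5, 8.5], [0, 0, 0.122], 5],
    [[2.08, 18.8, 8.5], [0, 0, 0.122], 5],
    [[2.08, 18.8, 8.5], [0, 0, 0.122], 5],
  ],
)

```text
clock: 6.45
eef_pos: [568.7, 372.7, 166.0]
eef_rot: [3.141, -0.001, -1.492]
wrist_force: [0.3, 0.1, -2.7]
finger_gap: 15.7
```

```bash
python3 - <<'E'
from cell import manip
import cv2,numpy as np
for n in("side","top"):
    p,d=manip.camera(n); np.savez(f"pics/{n}2.npz",p=p,d=d)
    if n=="side": c=p[230:380,190:340]
    else: c=p[140:280,100:240]
    cv2.imwrite(f"pics/{n}2.png",cv2.resize(c[:,:,::-1],(600,600),interpolation=cv2.INTER_CUBIC))
s=manip.read_state();print(s['eef_pos'],s['eef_rot'],s['finger_gap'])
E
```

```text
[568.9623117  372.31609156 166.43544967] [ 3.14132922e+00 -3.07936185e-04 -1.49305488e+00] 15.700424916922191
```

View pics/side2.png

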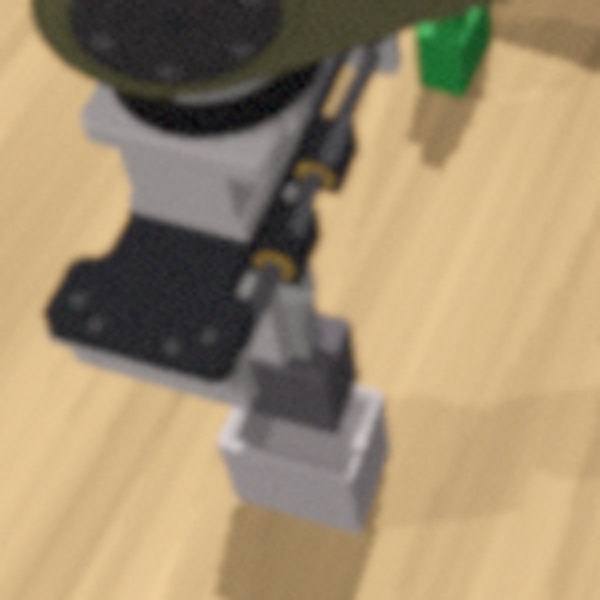

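View pics/top2.png

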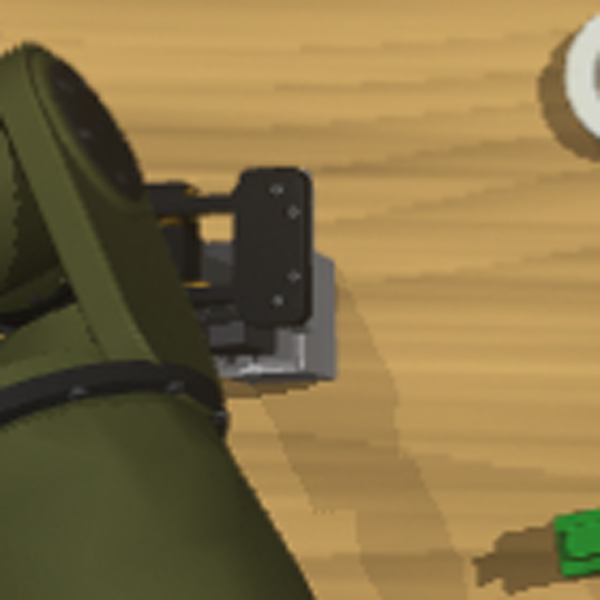

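The side view shows the core hanging over the pocket, with the bottom edge of its +y face from about (250,400) to (334,428) in the crop. The top view is mostly hidden by the arm. I'll overlay the models on the side image to check the offset.

```bash
python3 - <<'E'
from fit import *
f=np.load("pics/side2.npz");F=6;a,b,c,e=225,290,300,368
im=cv2.resize(f['p'][b:e,a:c,::-1],None,fx=F,fy=F,interpolation=cv2.INTER_CUBIC)
def dr(X,col):
    q=np.round(((proj("side",X)-[a,b]+.5)*F-.5)*8).astype(int)
    cv2.polylines(im,[q.astype(np.int32).reshape(-1,1,2)],True,col,1,cv2.LINE_AA,3)
def rc(lx,ly,z,x):
    t=x[2]/57.3;R=np.array([[np.cos(t),-np.sin(t)],[np.sin(t),np.cos(t)]])
    P=np.array([[-1,-1],[1,-1],[1,1],[-1,1]])*[lx/2,ly/2]@R.T+x[:2];return np.c_[P,np.full(4,z)]
s=(568.4,371.9,4.6);k=(568.8,371.2,4.5)
dr(rc(66,46,60,s),(0,255,0));dr(rc(66,46,0,s),(0,255,0));dr(rc(54.5,34.5,57,s),(0,255,255))
dr(rc(52,32,85,k),(0,0,255));dr(rc(52,32,137,k),(0,0,255));dr(rc(30,16,137,k),(255,0,0))
cv2.imwrite("pics/ov2.png",im)
m=hmask("side",f,6)
E
```

```text
(no output)
```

View pics/ov2.png

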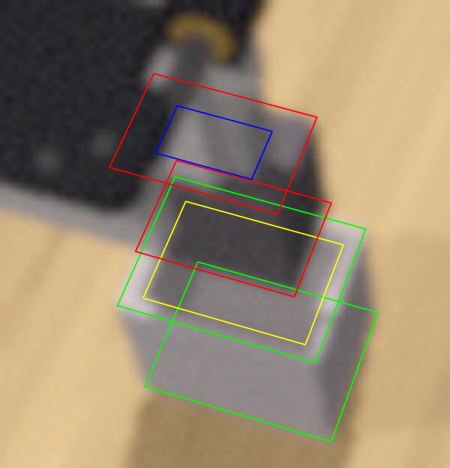

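```bash
python3 - <<'E'
from h import *
f=np.load("pics/side2.npz");F=12;a,b,c,e=240,300,292,350
g=f['p'][b:e,a:c,::-1]
im=cv2.resize(g,None,fx=F,fy=F,interpolation=cv2.INTER_CUBIC)
im=np.clip((im.astype(float)-40)*1.7,0,255).astype(np.uint8)
cv2.imwrite("pics/z2.png",im)
E
```

```text
(no output)
```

View pics/z2.png

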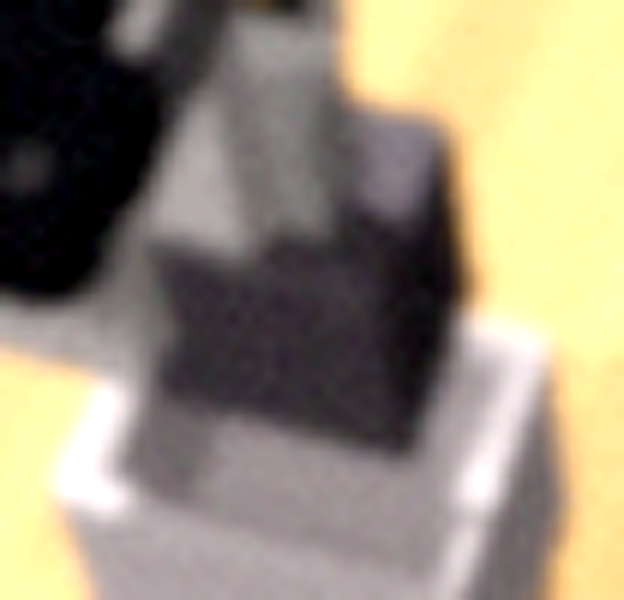

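```bash
python3 - <<'E'
from h import *
u=np.array([[160,390],[410,452],[464,298]]);px=np.array([240,300])+(u+.5)/12-.5
for z in(82,85,88):
    P=ray("side",px,z);print(z,P[:,:2].round(1).tolist(),np.linalg.norm(P[0]-P[1]).round(1),np.linalg.norm(P[1]-P[2]).round(1),'yaw',np.degrees(np.arctan2(*(P[0]-P[1])[[1,0]])).round(1),'ctr',((P[0]+P[2])/2)[:2].round(1))
print(ray("side",np.array([[240,300]])+(np.array([[448,122]])+.5)/12-.5,137))
u=np.array([[52,492],[552,345]]);px=np.array([240,300])+(u+.5)/12-.5
P=ray("side",px,60);print('rim corners +x+y, -x-y',P,P.mean(0),np.linalg.norm(P[0]-P[1]),np.hypot(66,46))
import fit
f=np.load("pics/side2.npz")
W=cloud("side",f['d']);p=f['p'].astype(int)
# shoe rim fit by height band 50..66
m=(W[...,2]>52)&(W[...,2]<66)&(p.min(-1)>110)
b=W[290:370,225:300][m[290:370,225:300]];print(rect(b))
# block top visible and core lower
m=(p.max(-1)<110)&(W[...,2]>70)&(W[...,2]<150);m[:305]=0;m[345:]=0;m[:,:250]=0;m[:,282:]=0
b=W[m];print(len(b),b.min(0),b.max(0));
E
```

```text
82 [[584.0, 385.3], [543.7, 380.7], [546.7, 354.8]] 40.5 26.1 yaw 6.4 ctr [565.4 370. ]
85 [[582.9, 386.5], [542.8, 381.9], [545.8, 356.1]] 40.3 26.0 yaw 6.4 ctr [564.4 371.3]
88 [[581.8, 387.7], [541.9, 383.1], [544.9, 357.5]] 40.1 25.9 yaw 6.4 ctr [563.4 372.6]
[[544.34491133 354.68218287 137.        ]]
rim corners +x+y, -x-y [[599.70809511 397.80325854  60.        ]
 [536.67116285 347.44352265  60.        ]] [568.18962898 372.6233906   60.        ] 80.68307026632668 80.44874144447506
(array([568.1, 373.1]), array([67.9, 47.8]), 4.7)
454 [540.18311324 360.84389301  86.74322323] [581.04119031 389.23458234 149.81219937]
```

The left edge of the core is hidden by the gripper, so that corner can't be used. The visible right-hand corners put the core within about 2 mm of the pocket centre, inside the chamfer's capture range. I'll lower it to just above the rim and look again.

Call:
apply_moves(
  series=[
    [[0, 0, -0.5], [0, 0, 0], 5],
    [[0, 0, -1.2], [0, 0, 0], 5],
    [[0, 0, -1.9], [0, 0, 0], 5],
    [[0, 0, -2.2], [0, 0, 0], 5],
    [[0, 0, -2.2], [0, 0, 0], 5],
    [[0, 0, -2.2], [0, 0, 0], 5],
    [[0, 0, -2.2], [0, 0, 0], 5],
    [[0, 0, -2.2], [0, 0, 0], 5],
    [[0, 0, -2.2], [0, 0, 0], 5],
    [[0, 0, -2.2], [0, 0, 0], 5],
  ],
)

```text
clock: 7.8
eef_pos: [568.8, 373.3, 144.4]
eef_rot: [3.142, -0.0, -1.492]
wrist_force: [0.8, 1.0, -3.7]
finger_gap: 15.9
```

```bash
python3 - <<'E'
from h import *
from cell import manip
out=[]
for n,(a,b,c,e) in(("side",(240,312,292,364)),("top",(140,188,192,240))):
    p,d=manip.camera(n); np.savez(f"pics/{n}3.npz",p=p,d=d)
    im=cv2.resize(p[b:e,a:c,::-1],None,fx=7.6,fy=7.6,interpolation=cv2.INTER_CUBIC)
    out.append(np.clip((im.astype(float)-30)*1.6,0,255).astype(np.uint8))
cv2.imwrite("pics/z3.png",np.hstack(out))
s=manip.read_state();print(s['eef_pos'],s['wrist_force'],s['finger_gap'])
E
```

```text
[568.83904415 373.31848373 144.4417621 ] [ 0.08466854  0.24578929 -4.23209813] 16.0643548091679
```

View pics/z3.png

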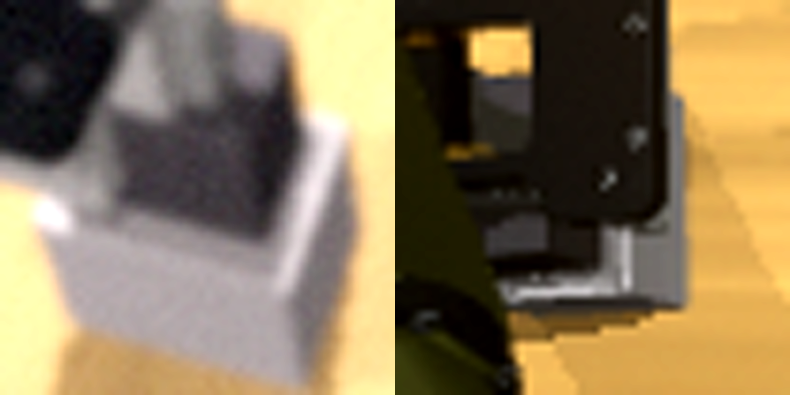

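Both views show the core inside the mouth. In the side view its near-right corner is at (265,240), inside the rim; in the top view its −x/−y corner is at (602,270), inside the rim. I'll lower slowly and watch the wrist force.

Call:
apply_moves(
  series=[
    [[0, 0, -0.2], [0, 0, 0], 5],
    [[0, 0, -0.4], [0, 0, 0], 5],
    [[0, 0, -0.6], [0, 0, 0], 5],
    [[0, 0, -0.8], [0, 0, 0], 5],
    [[0, 0, -1.0], [0, 0, 0], 5],
    [[0, 0, -1.2], [0, 0, 0], 5],
    [[0, 0, -1.2], [0, 0, 0], 5],
    [[0, 0, -1.2], [0, 0, 0], 5],
    [[0, 0, -1.2], [0, 0, 0], 5],
    [[0, 0, -1.2], [0, 0, 0], 5],
  ],
)

```text
clock: 9.15
eef_pos: [568.8, 373.4, 132.5]
eef_rot: [-3.142, 0.0, -1.492]
wrist_force: [-0.4, -0.7, -3.4]
finger_gap: 15.8
```

Call:
apply_moves(
  series=[
    [[0, 0, -0.4], [0, 0, 0], 5],
    [[0, 0, -0.8], [0, 0, 0], 5],
    [[0, 0, -1.2], [0, 0, 0], 5],
    [[0, 0, -1.6], [0, 0, 0], 5],
    [[0, 0, -2.0], [0, 0, 0], 5],
    [[0, 0, -2.4], [0, 0, 0], 5],
    [[0, 0, -2.8], [0, 0, 0], 5],
    [[0, 0, -3.2], [0, 0, 0], 5],
    [[0, 0, -3.6], [0, 0, 0], 5],
    [[0, 0, -3.6], [0, 0, 0], 5],
  ],
)

```text
clock: 10.4
eef_pos: [568.7, 373.2, 96.0]
eef_rot: [3.141, -0.0, -1.492]
wrist_force: [0.0, 0.5, -3.0]
finger_gap: 16.2
```

Call:
apply_moves(
  series=[
    [[0, 0, -0.2], [0, 0, 0], 5],
    [[0, 0, -0.4], [0, 0, 0], 5],
    [[0, 0, -0.55], [0, 0, 0], 5],
    [[0, 0, -0.65], [0, 0, 0], 5],
    [[0, 0, -0.7], [0, 0, 0], 5],
    [[0, 0, -0.7], [0, 0, 0], 5],
    [[0, 0, -0.7], [0, 0, 0], 12],
    [[0, 0, -0.7], [0, 0, 0], 20],
    [[0, 0, -0.7], [0, 0, 0], 22],
    [[0, 0, -0.7], [0, 0, 0], 22],
  ],
)

```text
clock: 11.65
eef_pos: [569.0, 373.4, 89.7]
eef_rot: [-3.141, 0.0, -1.492]
wrist_force: [0.5, 1.1, 1.4]
finger_gap: 20.7
```

No contact force on the way down, and the fingers are open. I'll lift clear, open fully and check the seating.

Call:
apply_moves(
  series=[
    [[0, 0, 0], [0, 0, 0], 30],
    [[0, 0, 0.5], [0, 0, 0], 40],
    [[0, 0, 2], [0, 0, 0], 60],
    [[0, 0, 5], [0, 0, 0], 100],
    [[-2, -5, 9], [0, 0, 0], 100],
    [[-4, -10, 12], [0, 0, 0], 100],
    [[-6, -15, 12], [0, 0, 0], 100],
    [[-7, -18, 12], [0, 0, 0], 100],
    [[-7, -18, 12], [0, 0, 0], 100],
    [[-7, -18, 12], [0, 0, 0], 100],
  ],
)

```text
clock: 12.9
eef_pos: [499.2, 193.8, 210.3]
eef_rot: [-3.14, 0.0, -1.492]
wrist_force: [0.1, 0.1, -1.1]
finger_gap: 94.0
```

```bash
cat > snap.py <<'E'
import sys
from h import *
from cell import manip
def snap(tag,crops,F=7.6):
    out=[]
    for n,(a,b,c,e) in crops:
        p,d=manip.camera(n); np.savez(f"pics/{n}{tag}.npz",p=p,d=d)
        im=cv2.resize(p[b:e,a:c,::-1],None,fx=F,fy=F,interpolation=cv2.INTER_CUBIC)
        out.append(np.clip((im.astype(float)-20)*1.4,0,255).astype(np.uint8))
    cv2.imwrite(f"pics/z{tag}.png",np.hstack(out))
    s=manip.read_state();print(s['clock'],s['eef_pos'].round(1),s['wrist_force'].round(1),s['finger_gap'])
E
python3 - <<'E'
from snap import *
from fit import *
snap("4",(("side",(240,312,292,364)),("top",(140,188,192,240))))
for n,R in(("top",(140,185,200,245)),("side",(235,300,300,370))):
    f=np.load(f"pics/{n}4.npz");M=MOD['shoe']+[box(30,16,60,90)]
    for zc in(6,):print(n,*fit(n,hmask(n,f,zc),M,R,(569,374,.07),zc))
    W=cloud(n,f['d']);a,b,c,e=R;w=W[b:e,a:c].reshape(-1,3)
    for z0,z1 in((52,68),(80,100)):
        k=w[(w[:,2]>z0)&(w[:,2]<z1)];print(z0,len(k),np.median(k[:,2]).round(1),rect(k))
E
```

```text
13.0 [499.1 194.1 209.6] [0.3 0.8 0.1] 93.89991130913032
top [584.54 379.08 -22.71] 358.5 500.0
52 272 60.3 (array([579.8, 376. ]), array([44.4, 47.4]), 1.9)
80 98 90.8 (array([570.7, 373.8]), array([26.4, 16.2]), 4.5)
side [568.49 371.75   4.77] 35.6 1326.0
52 667 60.5 (array([568. , 372.9]), array([67.6, 48.5]), 4.4)
80 186 91.0 (array([567.7, 372. ]), array([30.9, 17.6]), 6.5)
```

View pics/z4.png

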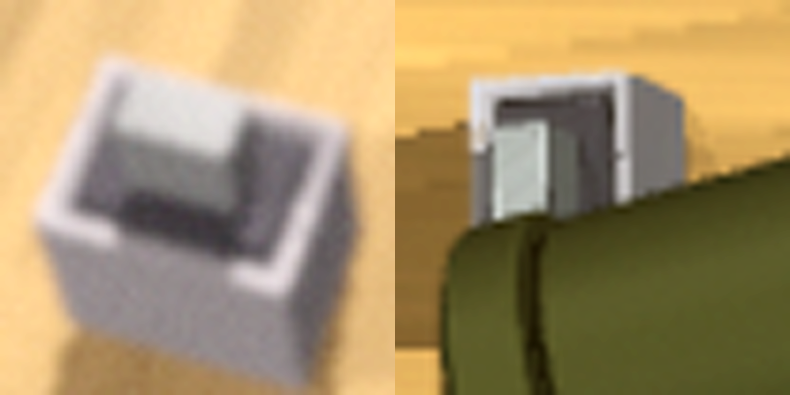

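The core is seated: the tongue top reads 90.8 mm by depth against 90 nominal, with the table reading about +1. The shoe hasn't moved, at (568.5, 371.8, 4.7°) in the side view. I'll go back and grip the shoe across its 46 mm.

Call:
apply_moves(
  series=[
    [[2, 5, 0], [0, 0, 0], 100],
    [[4, 10.5, 0], [0, 0, 0], 100],
    [[6, 15.5, 0], [0, 0, 0], 100],
    [[7, 18, 0], [0, 0, 0], 100],
    [[7, 18, 0], [0, 0, 0], 100],
    [[7, 18, -3], [0, 0, 0], 100],
    [[7, 18, -7], [0, 0, 0], 100],
    [[7, 18, -11], [0, 0, 0], 100],
    [[7, 18, -14.5], [0, 0, 0], 100],
    [[7, 18, -15.6], [0, 0, 0], 100],
  ],
)

```text
clock: 14.25
eef_pos: [567.9, 372.5, 51.4]
eef_rot: [3.139, -0.001, -1.492]
wrist_force: [-0.2, -0.1, 1.4]
finger_gap: 94.1
```

Call:
apply_moves(
  series=[
    [[0, 0, 0], [0, 0, 0], 70],
    [[0, 0, 0], [0, 0, 0], 60],
    [[0, 0, 0], [0, 0, 0], 50],
    [[0, 0, 0], [0, 0, 0], 44],
    [[0, 0, 0], [0, 0, 0], 40],
    [[0, 0, 0], [0, 0, 0], 40],
    [[0, 0, 0], [0, 0, 0], 40],
    [[0, 0, 0], [0, 0, 0], 40],
    [[0, 0, 0], [0, 0, 0], 40],
    [[0, 0, 0], [0, 0, 0], 40],
  ],
  grip_force=45,
)

```text
clock: 15.5
eef_pos: [568.9, 373.5, 53.7]
eef_rot: [-3.141, 0.0, -1.492]
wrist_force: [-1.4, 1.8, 5.2]
finger_gap: 45.6
```

The shoe is gripped with a 45.6 mm gap. I'll lift 15 cm and start the carry.

Call:
apply_moves(
  series=[
    [[0, 0, 0.5], [0, 0, 0], 40],
    [[0, 0, 2], [0, 0, 0], 40],
    [[0, 0, 4.5], [0, 0, 0], 40],
    [[0, 0, 7.5], [0, 0, 0], 40],
    [[0, 0, 10.5], [0, 0, 0], 40],
    [[0, 0, 13], [0, 0, 0], 40],
    [[0, 0, 14.5], [0, 0, 0], 40],
    [[0, 0, 15], [0, 0, 0], 40],
    [[0, 0, 15], [0, 0, 0], 40],
    [[0, 0, 15], [0, 0, 0], 40],
  ],
)

```text
clock: 16.75
eef_pos: [568.6, 373.1, 202.3]
eef_rot: [3.14, -0.001, -1.492]
wrist_force: [-0.1, 0.5, -6.4]
finger_gap: 45.7
```

```bash
python3 - <<'E'
from snap import *
snap("5",(("side",(210,260,314,364)),),5.5)
E
```

```text
16.8 [568.6 373.2 202.4] [ 0.5 -0.4 -6. ] 45.841620345764674
```

View pics/z5.png

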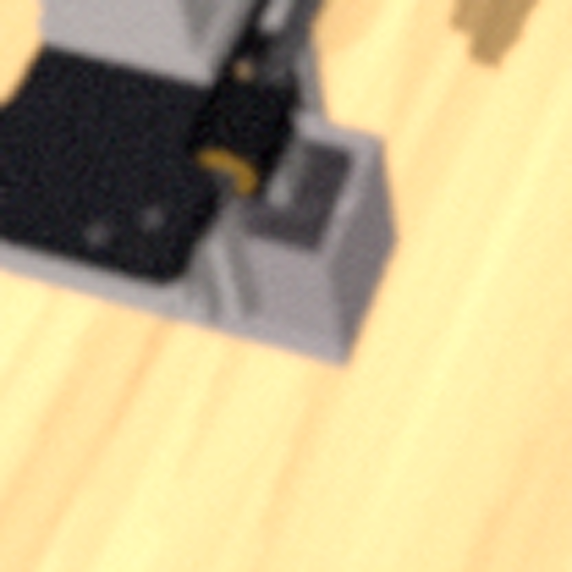

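The loaded shoe is held off the table, with a wrist load of −6 N. I'll carry it over the tubes with the sole at about 150 mm.

Call:
apply_moves(
  series=[
    [[0, -1.5, 0], [0, 0, 0], 40],
    [[0, -4.5, 0], [0, 0, 0], 40],
    [[-0.2, -8.5, 0], [0, 0, -0.01], 40],
    [[-0.3, -13, 0], [0, 0, -0.01], 40],
    [[-0.4, -17.5, 0], [0, 0, -0.02], 40],
    [[-0.5, -22, 0], [0, 0, -0.02], 40],
    [[-0.6, -26.5, 0], [0, 0, -0.03], 40],
    [[-0.7, -31, 0], [0, 0, -0.03], 40],
    [[-0.8, -35.5, 0], [0, 0, -0.04], 40],
    [[-0.8, -40, 0], [0, 0, -0.04], 40],
  ],
)

```text
clock: 18.05
eef_pos: [560.1, -28.9, 203.5]
eef_rot: [-3.141, -0.0, -1.533]
wrist_force: [1.8, -0.7, -6.5]
finger_gap: 45.9
```

Call:
apply_moves(
  series=[
    [[0, -4.5, 0], [0, 0, 0], 40],
    [[-0.1, -9, 0], [0, 0, 0], 40],
    [[-0.2, -13.5, 0], [0, 0, -0.01], 40],
    [[-0.3, -18, 0], [0, 0, -0.01], 40],
    [[-0.4, -22.5, 0], [0, 0, -0.02], 40],
    [[-0.5, -27, 0], [0, 0, -0.02], 40],
    [[-0.6, -31.5, 0], [0, 0, -0.02], 40],
    [[-0.6, -35, 0], [0, 0, -0.02], 40],
    [[-0.6, -36.6, 0], [0, 0, -0.02], 40],
    [[-0.6, -36.6, 0], [0, 0, -0.02], 40],
  ],
)

```text
clock: 19.3
eef_pos: [554.2, -393.3, 203.0]
eef_rot: [3.141, 0.0, -1.553]
wrist_force: [-0.2, 1.3, -5.7]
finger_gap: 45.7
```

Call:
apply_moves(
  series=[
    [[0, 0, -0.5], [0, 0, 0], 40],
    [[0, 0, -2], [0, 0, 0], 40],
    [[0, 0, -4], [0, 0, 0], 40],
    [[0, 0, -6], [0, 0, 0], 40],
    [[0, 0, -7.5], [0, 0, 0], 40],
    [[0, 0, -8], [0, 0, 0], 40],
    [[0, 0, -8], [0, 0, 0], 40],
    [[0, 0, -8], [0, 0, 0], 40],
    [[0, 0, -8], [0, 0, 0], 40],
    [[0, 0, -8], [0, 0, 0], 40],
  ],
)

```text
clock: 20.55
eef_pos: [554.9, -392.8, 123.8]
eef_rot: [-3.141, -0.0, -1.552]
wrist_force: [0.8, 0.4, -6.6]
finger_gap: 45.9
```

```bash
python3 - <<'E'
from snap import *
snap("6",(("side",(330,80,430,180)),("top",(446,180,546,280))),3.9)
E
```

```text
20.65 [ 554.8 -392.7  123.6] [ 0.5  0.  -6.4] 45.794144388662275
```

View pics/z6.png

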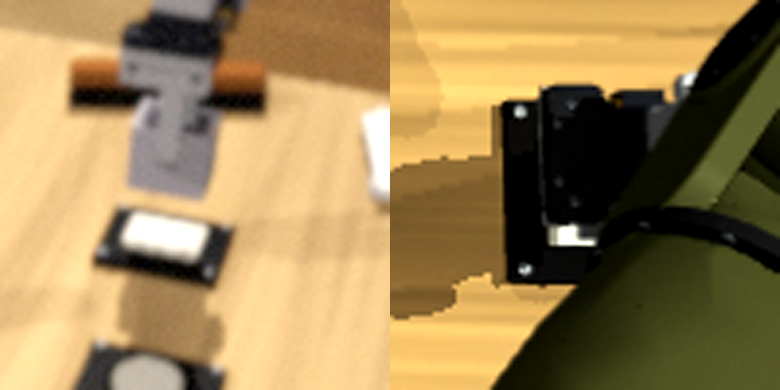

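The side view shows the shoe above the oblong blank, sole bottom edge at (130,190)–(207,197), blank below at about (118–207, 212–258). I'll measure one relative to the other in the same camera.

```bash
python3 - <<'E'
from fit import *
f=np.load("pics/side6.npz");W=cloud("side",f['d']);p=f['p'].astype(int)
a,b,c,e=358,100,390,134
w=W[b:e,a:c];m=(w[...,2]>72)&(w[...,2]<126)&(f['d'][b:e,a:c]>0)&(abs(w[...,1]+375)<40)
k=w[m];print('shoe pts',len(k),k.min(0).round(),k.max(0).round())
# +y face
q=k[(k[:,2]<115)];print('face y med',np.median(q[:,1]),'x range',np.percentile(q[:,0],[1,5,50,95,99]).round(1), 'y',np.percentile(q[:,1],[5,50,95]).round(1))
for tag in("0","6"):
    f=np.load(f"pics/side{tag}.npz");W=cloud("side",f['d']);p=f['p'].astype(int)
    w=W[130:152,356:390];m=(p[130:152,356:390].min(-1)>140)&(f['d'][130:152,356:390]>0)
    k=w[m];print('blank depth',tag,len(k),k.mean(0).round(1),rect(k),np.percentile(k[:,1],[1,50,99]).round(1))
    print('sil',*fit("side",p.min(-1)>140,MOD['blank'],(356,131,388,152),(554.5,-391,.03)))
# tubes etc top
F=8;a,b,c,e=350,96,396,156
im=cv2.resize(p[b:e,a:c,::-1].astype(np.uint8),None,fx=F,fy=F,interpolation=cv2.INTER_CUBIC)
cv2.imwrite("pics/z6b.png",im)
E
```

```text
shoe pts 320 [ 521. -415.   72.] [ 587. -356.  126.]
face y med -370.82269847023576 x range [520.6 521.1 549.8 583.8 586.5] y [-384.9 -370.8 -363. ]
blank depth 0 175 [ 553.6 -394.8   17.9] (array([ 555.7, -401.2]), array([66.8, 70.9]), 86.6) [-432.6 -394.5 -369. ]
sil [ 554.79 -400.68    0.66] 11.3 175.0
blank depth 6 173 [ 554.1 -395.3   17.9] (array([ 555.7, -402.1]), array([69.7, 65.7]), 1.6) [-433.7 -394.9 -369.7]
sil [ 554.92 -401.56    1.72] 11.4 174.0
```

View pics/z6b.png

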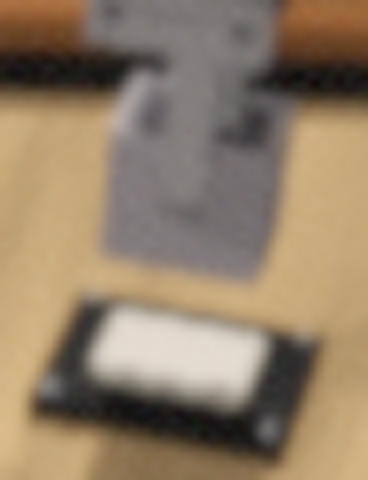

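```bash
python3 - <<'E'
from fit import *
for tag in("0","6"):
  f=np.load(f"pics/side{tag}.npz");W=cloud("side",f['d']);p=f['p'].astype(int)
  for th in(120,150,180):
    print(tag,'blank full',th,*fit("side",p.min(-1)>th,[box(66,46,10,18)],(361,132,386,150),(554.5,-393,.03)),
      'top',*fit("side",p.min(-1)>th,[box(66,46,17.9,18)],(361,132,386,150),(554.5,-393,.03)))
  for th in(70,90):
    a=(p.max(-1)<th)|(p.min(-1)>120)
    print(tag,'plate',th,*fit("side",a,[box(110,90,0,10),box(66,46,10,18)],(351,131,394,156),(554.5,-393,.03)))
# shoe silhouette lower half in tag 6, sole z=70
f=np.load("pics/side6.npz");W=cloud("side",f['d']);p=f['p'].astype(int)
m=(W[...,2]>40)&(f['d']>0)
for zs in(68,70.3,72):
  for b in(112,116):
    print('shoe',zs,b,*fit("side",m,[box(66,46,zs,zs+60)],(355,b,394,134),(555,-393,.02)))
E
```

```text
0 blank full 120 [ 5.5536e+02 -4.0106e+02 -3.7000e-01] 35.0 226.0 top [ 554.06 -393.72    0.92] 65.2 226.0
0 blank full 150 [ 554.8  -401.9     1.29] 20.1 162.0 top [ 553.92 -394.93    0.8 ] 8.3 162.0
0 blank full 180 [ 555.28 -403.53    9.16] 56.9 121.0 top [ 554.7  -395.4     1.76] 21.1 121.0
0 plate 70 [ 574.27 -399.17    8.9 ] 286.8 544.0
0 plate 90 [ 565.95 -397.61   -8.96] 264.5 600.0
6 blank full 120 [ 5.5579e+02 -4.0128e+02  2.9000e-01] 45.9 236.0 top [ 554.62 -392.77   -0.71] 75.4 236.0
6 blank full 150 [ 555.12 -402.29    1.67] 20.7 163.0 top [ 554.19 -395.4     2.96] 8.8 163.0
6 blank full 180 [ 556.46 -407.37    8.87] 54.2 123.0 top [ 554.37 -396.56    4.3 ] 19.0 123.0
6 plate 70 [ 576.44 -409.37   18.21] 326.9 600.0
6 plate 90 [ 564.72 -397.89   -8.63] 320.4 659.0
shoe 68 112 [ 5.5531e+02 -3.9850e+02  3.0000e-01] 6.4 412.0
shoe 68 116 [ 555.18 -398.55    0.66] 5.1 320.0
shoe 70.3 112 [ 554.63 -395.16    0.68] 6.3 412.0
shoe 70.3 116 [ 554.66 -395.01    0.62] 5.1 320.0
shoe 72 112 [ 554.14 -392.31    0.97] 6.3 412.0
shoe 72 116 [ 554.16 -392.38    0.9 ] 5.0 320.0
```

Seen by the same camera, the shoe (554.6, −395.1, 0.7°) and the blank (554.1, −395, about 1°) agree to about 1 mm. The top view, corrected for its bias, gives y ≈ −393.5, against TCP −393. I'll descend slowly to a hover of about 10 mm.

Call:
apply_moves(
  series=[
    [[0, 0, -0.5], [0, 0, 0], 40],
    [[0, 0, -1], [0, 0, 0], 40],
    [[0, 0, -1.5], [0, 0, 0], 40],
    [[0, 0, -2], [0, 0, 0], 40],
    [[0, 0, -2.5], [0, 0, 0], 40],
    [[0, 0, -3], [0, 0, 0], 40],
    [[0, 0, -3.4], [0, 0, 0], 40],
    [[0, 0, -3.7], [0, 0, 0], 40],
    [[0, 0, -3.7], [0, 0, 0], 40],
    [[0, 0, -3.7], [0, 0, 0], 40],
  ],
)

```text
clock: 21.9
eef_pos: [554.9, -392.8, 86.6]
eef_rot: [-3.141, -0.0, -1.552]
wrist_force: [-0.6, 0.2, -6.0]
finger_gap: 45.8
```

Call:
apply_moves(
  series=[
    [[0, 0, -0.2], [0, 0, 0], 40],
    [[0, 0, -0.4], [0, 0, 0], 40],
    [[0, 0, -0.5], [0, 0, 0], 40],
    [[0, 0, -0.5], [0, 0, 0], 40],
    [[0, 0, -0.5], [0, 0, 0], 40],
    [[0, 0, -0.5], [0, 0, 0], 40],
    [[0, 0, -0.5], [0, 0, 0], 40],
    [[0, 0, -0.5], [0, 0, 0], 40],
    [[0, 0, -0.5], [0, 0, 0], 40],
    [[0, 0, -0.5], [0, 0, 0], 40],
  ],
)

```text
clock: 23.15
eef_pos: [554.8, -392.7, 81.5]
eef_rot: [3.142, 0.0, -1.552]
wrist_force: [-1.0, -0.6, -6.5]
finger_gap: 45.7
```

```bash
python3 - <<'E'
from snap import *
from fit import *
snap("7",(("side",(345,92,401,162)),("top",(470,195,526,265))),7)
f=np.load("pics/side7.npz");W=cloud("side",f['d'])
m=(W[...,2]>24)&(f['d']>0)
for zs in(26,28,30):
    print('shoe',zs,*fit("side",m,[box(66,46,zs,zs+60)],(355,128,394,156),(555,-393,.02)))
s=manip.read_state();print(s['eef_rot'],s['qd'].round(3),s['joints'].round(2))
E
```

```text
23.25 [ 554.8 -392.7   81.4] [-0.1  0.2 -6.5] 45.69474031348624
shoe 26 [ 5.5497e+02 -3.9703e+02  5.1000e-01] 6.7 287.0
shoe 28 [ 554.51 -394.46    1.02] 6.7 287.0
shoe 30 [ 554.08 -391.43    1.08] 6.7 287.0
[ 3.14155966e+00  5.12352209e-05 -1.55196071e+00] [-0.    -0.     0.    -0.001  0.001  0.001] [-0.67  0.73  1.24  0.    1.17  0.88]
```

View pics/z7.png

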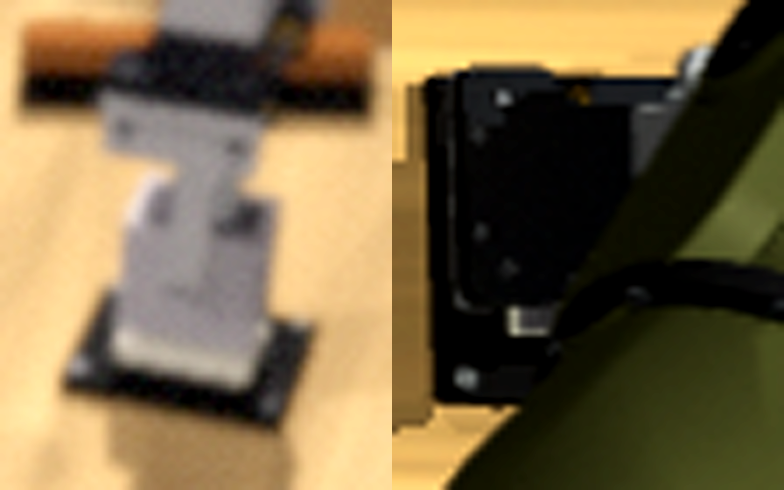

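In the side view the sole sits just above the white blank, its edges (115–270) lined up with the blank's (112–268). The side fit gives the shoe at (554.5, −394.5, 1.0°) against the blank at (554.1, −395), with the shoe still and level. I'll hand it in.

```bash
python3 -c "
from cell import manip
print(manip.sign_off())"
```

```text
the job is handed in; nothing more can be done
None
```

I seated the core in the shoe, carried the loaded shoe over the tubes, and handed in at 23 s of the 61 s allowed. The shoe was left hovering about 10 mm above the oblong blank, still gripped. The sign-off gives no verdict.

- **Seating:** the core went in with no contact force. The tongue top read 90.8–91 mm by depth, against 90 mm nominal with the table reading about 1 mm high.
- **Carry:** the sole passed about 40 mm above the tubes, and I saw no contact force on the wrist. I didn't re-measure the tape and jar afterwards, but nothing was moved close to them.
- **Centring and yaw:** in the side camera the shoe fits at (554.5, −394.5) mm, yaw 1.0°. The blank is at about (554.1, −395) mm, yaw 0.8–3°, so they agree to about 1 mm; the top view gave the blank's yaw as 0.9–1.5°.
- **Height, level and grip:** the sole height comes from the arm's reading at grasp and now (tool centre at 81.5 mm). The tool pitch and roll are about 0, the joints are still, and the grip gap is 45.7 mm with a steady −6.5 N load.

**Checks that disagreed:**
- The two cameras differ by about 3.7 mm in y, so I compared shoe and blank within the same camera.
- My first side-view fit of the blank put it near y = −401 mm, because the model included its darker side faces. Fitting only the top face brought it to −395 mm.
- A fit of the jig plate in the side view failed, so I didn't use it.
- At the final pose the arm hid most of the top view, so the last check rests on the side camera and the arm's own readings.

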